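# Make up two painting kits

## Robot

A 6-joint arm with a two-finger parallel gripper is mounted at the origin on the work surface. World frame = base frame: x ahead of the robot, y to its left, z up, the work surface at z = 0. Lengths are in m, angles in rad, forces in N, time in s.
With the tool pointing down it reaches from about 0.375 to 0.975 m from the base axis. Payload 3.8 kg.
Tool frame: the origin (TCP) lies at the very end of the fingers, on their centre line; the grasp point (between the pads) lies 19 mm behind it; z points along the fingers, y is the line along which they close (so a half turn about z gives the same grasp; the last joint's range is limited). The gripper opens to 85 mm and grips with 20 to 120 N. Pads are 22 mm wide; open, the fingers measure 114 mm over their backs; the gripper's body (76 mm by 85 mm) begins 54 mm behind the grasp point. The pads swing forward as they close: fully open they stand 13 mm farther back than shut.
Start: joints at [1.084, 0.264, 1.604, -0, 1.274, -0.037], TCP at [0.293, 0.608, 0.231] pointing down, gripper open.
Joint ranges: [-2.63, 2.63], [-0.94, 2.18], [0.31, 2.57], [-1.31, 4.45], [0, 2.66], [-2.55, 2.55]. Speed limits (rad/s): [2.57, 2.57, 3.14, 3.14, 3.14, 3.14].

## Interface

Orientations are given as a rotation vector (axis times angle).
In Python, from workcell import monitor, viewer, workorder gives the robot as it stands.
- The arm moves only by the tool jog_arm, never from a script. Its argument "commands" is a list of rows, each an object with "travel": the shift along the tool's x, y, z in mm, a list of three; "rot": the turn, a rotation vector about the tool's x, y, z in degrees, a list of three; "claw": the closure in counts, from 0 (fully open) to 255 (shut). A call has exactly 5 rows; each row shifts and turns the commanded pose from where the row before left it, along the tool's axes as they then stand; what a row does not reach is not made up. A row lasts 1/10 s, in which the tool goes at most 50 mm and 8.59 degrees, less where a joint would pass 70% of its speed; a pose out of reach is approached as far as the arm can. A call is refused whole if a number of a shift passes 50 or a number of a turn 8.59, either way. A call with a gripper value outside its range is refused whole. The fingers move at their own pace and stop on an object; "force" is the grip in N (left out, the last holds). Time passes only in rows, so rows that do not move let the fingers close, or fill a call up. It gives the time, the measured TCP pose, the force, the opening and the grip force at its end, in the units of the state.
- monitor.read_state(): the state, without advancing time (a new reading comes with each control period).
- viewer.read_camera(name): name is "scene" or "top"; returns a dict with "color" (384x512x3 uint8, blue, green, red), "camera_matrix" (3x3 intrinsics, pixels), "k1" (the pictures are not rectified: a ray, as slopes to the right and down, at radius r is drawn at 1 + k1 r^2 times it, then the intrinsics apply), "R" (3x3) and "t" (3): a world point X has camera coordinates R X + t. Camera axes: x right, y down, z forward; pixel columns grow to the right and rows downward; lengths in m; the calibration is good to about 2 mm. A picture is of the moment at which its call begins. There is no depth.
- workorder.finish_job(): hands the job in; it is judged then, once.
The state is a dict: "time": time; "q": joint angles; "joint_vel": joint speeds; "joint_torque": joint torques, N m; "tool_pos": TCP position; "tcp_rot": TCP orientation; "wrist_force": force on the tool from outside, world axes, zero at the start; "torque": the same for the moment, N m; "width": opening from 0.0 (shut) to 1.0 (fully open); "grip_force": force on a finger pad.
Only numpy, scipy, OpenCV 4.12 (cv2) and the standard library are available. Lean on these libraries where they do the work, as an engineer would, in place of code of your own. Each camera call takes 0.05 s, during which the arm holds its last target. There are 200 camera calls.

## Task

Make up the two painting kits: the red tray gets the yellow bottle, the pink bottle and the foam roller; the grey tray gets the green bottle and the flat brush. Stand the bottles upright on the tray floor in the small bays, one to a bay (either bay will do), and lay each tool flat along the long bay, either way round. Do not knock any bottle over, and leave the blue bottle, the jar of brushes and the orange paint tube where they are.

Things in the scene. Friction and masses are not known exactly. Their poses are not given: they have to be found in the camera images.
- yellow_bottle: Paint bottle with a yellow body and black cap, a dab of the same paint on the cap's top. Stands upright, loose, about 150 g, 112 mm tall: body 52 mm diameter up to 68 mm, shoulder to 80 mm, cap 38 mm diameter from 80 to 112 mm (the easiest place to grip). Origin: centre of the underside, z up. One of four in a loose row along y, in any order.
- pink_bottle: Paint bottle with a pink body and black cap, a dab of the same paint on the cap's top. Stands upright, loose, about 150 g, 112 mm tall: body 52 mm diameter up to 68 mm, shoulder to 80 mm, cap 38 mm diameter from 80 to 112 mm (the easiest place to grip). Origin: centre of the underside, z up. One of four in a loose row along y, in any order.
- green_bottle: Paint bottle with a green body and black cap, a dab of the same paint on the cap's top. Stands upright, loose, about 150 g, 112 mm tall: body 52 mm diameter up to 68 mm, shoulder to 80 mm, cap 38 mm diameter from 80 to 112 mm (the easiest place to grip). Origin: centre of the underside, z up. One of four in a loose row along y, in any order.
- blue_bottle: Paint bottle with a blue body and black cap, a dab of the same paint on the cap's top. Stands upright, loose, about 150 g, 112 mm tall: body 52 mm diameter up to 68 mm, shoulder to 80 mm, cap 38 mm diameter from 80 to 112 mm (the easiest place to grip). Origin: centre of the underside, z up. In the same row; a bystander: it stays.
- roller: Mini foam roller lying along its x, loose, 60 g, 150 mm long, 59 wide, 38 high. Orange round handle, x = -75 to +13 mm, 21 to 25 mm thick, its axis 12 mm above the underside at the -x end, 18 at the other; wire yoke; cream foam sleeve 38 mm diameter, 46 long across, at x = +56 mm. Origin: midway along it, at the surface it lies on; z up. Balances near x = 0; grip the handle across (along y) near x = -5 mm.
- brush: Flat paintbrush lying along its x, loose, 50 g, 150 mm long. Brown wooden handle, x = -75 to +7 mm, 20 mm wide (24 near its end), 13 thick; steel ferrule to x = +35 mm, 38 wide, 14 thick; cream bristles to x = +75 mm, 36 wide. Origin: midway along it, on the underside; z up. Balances near x = +8 mm; grip the handle across (along y) near x = -8 mm.
- red_tray: Red plastic kit tray, fixed, 190 mm (its x) by 171 (its y); outer walls 35 mm high, dividers 30, all 4 thick; floor 4 mm thick. Origin: centre of the underside; z up. -y side: one long tool bay, 182 (x) by 84 mm (y), centre at x = 0, y = -39.5 mm. +y side: two small bottle bays, each 89 (x) by 75 mm (y), centres at x = +46.5 and -46.5, y = +44 mm.
- grey_tray: Grey plastic kit tray, fixed, 190 mm (its x) by 171 (its y); outer walls 35 mm high, dividers 30, all 4 thick; floor 4 mm thick. Origin: centre of the underside; z up. -y side: one long tool bay, 182 (x) by 84 mm (y), centre at x = 0, y = -39.5 mm. +y side: two small bottle bays, each 89 (x) by 75 mm (y), centres at x = +46.5 and -46.5, y = +44 mm.
- brush_jar: Glass jar, 72 mm diameter, 85 mm high, with three brushes standing in it to 195 mm, at a far corner of the work. Origin: centre of the underside. A bystander: it stays.
- paint_tube: Orange paint tube lying flat, 125 mm long, 42 mm wide, 24 mm high, black cap at +x, at the other far corner. Origin: centre of the underside. A bystander: it stays.

How it is judged:
At the end, for the whole second after the job is handed in: Yellow and pink bottle in the red tray's small bays, green in the grey tray's: upright within 0.1 rad, on the floor (4 mm). Roller in the red tray's long bay, brush in the grey's: flat on the floor (5 mm), along it within 0.35 rad, centred within 30 mm across, 35 mm along. All released, at rest (z of yellow_bottle in the frame of red_tray between -0.002 and 0.008 m and y of yellow_bottle in the frame of red_tray between 0.022 and 0.066 m and x of yellow_bottle in the frame of red_tray between -0.075 and 0.075 m and angle between each of yellow_bottle, pink_bottle, green_bottle's own z axis and vertical below 0.1 rad and linear speed of each of yellow_bottle, pink_bottle, green_bottle, roller, brush below 0.02 m/s and angular speed of each of yellow_bottle, pink_bottle, green_bottle, roller, brush below 0.2 rad/s and z of pink_bottle in the frame of red_tray between -0.002 and 0.008 m and y of pink_bottle in the frame of red_tray between 0.022 and 0.066 m and x of pink_bottle in the frame of red_tray between -0.075 and 0.075 m and z of green_bottle in the frame of grey_tray between -0.002 and 0.008 m and y of green_bottle in the frame of grey_tray between 0.022 and 0.066 m and x of green_bottle in the frame of grey_tray between -0.075 and 0.075 m and z of roller in the frame of red_tray between -0.002 and 0.009 m and y of roller in the frame of red_tray between -0.07 and -0.01 m and x of roller in the frame of red_tray between -0.035 and 0.035 m and angle between each of roller, brush's own z axis and vertical below 0.12 rad and angle between the x axis of roller and the x axis of red_tray, either way round below 0.35 rad and z of brush in the frame of grey_tray between -0.002 and 0.009 m and y of brush in the frame of grey_tray between -0.07 and -0.01 m and x of brush in the frame of grey_tray between -0.035 and 0.035 m and angle between the x axis of brush and the x axis of grey_tray, either way round below 0.35 rad); the robot touches nothing.
It fails at once if a paint bottle is knocked over (leans more than 50 degrees) (angle between any of yellow_bottle, pink_bottle, green_bottle, blue_bottle's own z axis and vertical above 0.87 rad).
It fails at once if the blue bottle, the jar of brushes or the paint tube is moved more than 20 mm (distance of any of blue_bottle, brush_jar, paint_tube from where it was at the start of the episode above 0.02 m).
It also fails if it takes over 128 s, if anything falls off the work surface, if the arm or the gripper's body presses on something with over 40 N, if the wrist force passes 120 N, or if a joint passes its speed limit or range.

## Working session

There is one attempt and no reset: what is moved stays moved. The work goes in short steps, Python scripts to look and compute and a tool call to move; the robot and the scene stay as the last step left them, time stands still between calls to the robot, and variables do not carry over. Pictures are saved under pics/ and viewed, at most 14 in all, crops included, and the job is handed in when it is done.

Besides the shell and the picture viewer there is one more tool, called after ">>>" as name(argument=value, ...), one argument or row to a line, values as JSON. jog_arm: Moves the arm, as the interface text tells. Its arguments: {"type":"object","properties":{"commands":{"type":"array","items":{"type":"object","properties":{"travel":{"type":"array","items":{"type":"number"}},"rot":{"type":"array","items":{"type":"number"}},"claw":{"type":"number"}}}},"force":{"type":"number"}},"required":["commands"]}

```bash
ls; mkdir -p pics; python3 - <<'E'
from workcell import monitor, viewer
import cv2,json,pickle
s=monitor.read_state(); print(s)
d={n:viewer.read_camera(n) for n in("top","scene")}
pickle.dump(d,open('v0.pkl','wb'))
for n in d:
  cv2.imwrite(f'pics/{n}0.png',d[n]['color']); print(n,{k:v for k,v in d[n].items() if k!='color'})
E
```

```text
pics
{'time': 0.0, 'q': array([ 1.08409518e+00,  2.64784436e-01,  1.60539116e+00, -9.10242483e-06,
        1.27369407e+00, -3.68934909e-02]), 'joint_vel': array([-7.50786028e-04,  3.11577524e-04,  6.59110515e-08, -7.23127729e-04,
       -1.47768260e-03,  1.11728442e-04]), 'joint_torque': array([ 3.93174778e-04, -5.15101647e+01, -3.67311394e+01, -2.00368372e-04,
        1.27801899e-02, -2.23506180e-05]), 'tool_pos': array([0.29313962, 0.60720486, 0.22993168]), 'tcp_rot': array([-0.70048072, -3.06190619,  0.00345774]), 'wrist_force': array([ 0.3710081 , -0.27960673,  0.51510224]), 'torque': array([-1.40001281e-02,  1.46504739e-05, -1.38422243e-02]), 'grip_force': 0.0, 'width': 1.0003177951539282}
top {'camera_matrix': array([[349.03416819,   0.        , 257.52597395],
       [  0.        , 349.03416819, 196.47215155],
       [  0.        ,   0.        ,   1.        ]]), 'k1': -0.015780980304833558, 'R': array([[-3.24655351e-02, -9.99472757e-01,  4.43847469e-04],
       [-9.74016282e-01,  3.15390463e-02, -2.24271200e-01],
       [ 2.24138956e-01, -7.71339916e-03, -9.74526671e-01]]), 't': array([0.00310936, 0.60193502, 0.8045274 ])}
scene {'camera_matrix': array([[361.84244256,   0.        , 251.40660284],
       [  0.        , 361.84244256, 189.86221642],
       [  0.        ,   0.        ,   1.        ]]), 'k1': -0.11391807038954155, 'R': array([[ 0.10099074,  0.99482639,  0.0110145 ],
       [ 0.65543008, -0.05819944, -0.75301012],
       [-0.7484733 ,  0.08326628, -0.65791675]]), 't': array([-0.06614418, -0.37614987,  1.47867707])}
```

View pics/top0.png

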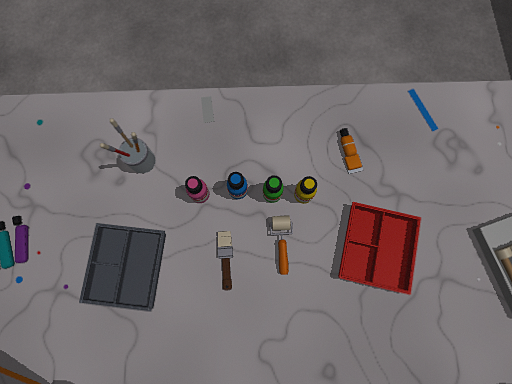

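View pics/scene0.png

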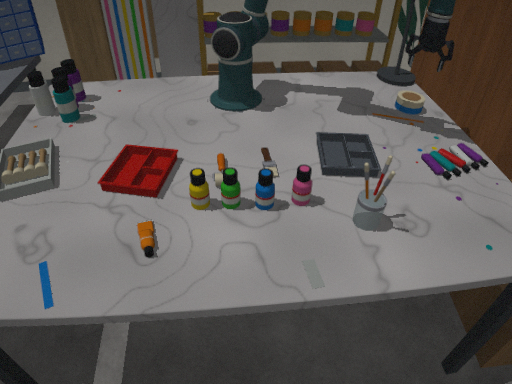

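The top view shows the row as pink (197,189), blue (236,185), green (273,188) and yellow (306,189). The roller is at about (282,245), the brush at (225,260), the grey tray at (124,266) and the red tray at (380,248). The small bays are on the image-left (+y) side of both trays. Next I'll measure positions.

```bash
cat > h.py <<'E'
import numpy as np, cv2, pickle
from scipy.spatial.transform import Rotation as Ro
def cast(v,px,z):
    K=v['camera_matrix'];px=np.atleast_2d(np.array(px,float)).reshape(-1,2)
    d=(px-K[:2,2])/K[0,0]; u=d.copy()
    for _ in range(20): u=d/(1+v['k1']*(u**2).sum(1,keepdims=True))
    r=np.c_[u,np.ones(len(u))]@v['R']; C=-v['R'].T@v['t']
    return C+r*((z-C[2])/r[:,2])[:,None]
def hsvmask(v,lo,hi,roi):
    h=cv2.cvtColor(v['color'],cv2.COLOR_BGR2HSV); m=cv2.inRange(h,lo,hi)
    x0,y0,x1,y1=roi; o=np.zeros_like(m); o[y0:y1,x0:x1]=m[y0:y1,x0:x1]; return o
def big(m):
    c,_=cv2.findContours(m,cv2.RETR_EXTERNAL,cv2.CHAIN_APPROX_NONE); return max(c,key=cv2.contourArea).reshape(-1,2)
def two(va,pa,vb,pb):
    Ps=[];
    for v,p in((va,pa),(vb,pb)): Ps.append((cast(v,p,0)[0],cast(v,p,.2)[0]))
    A=[];b=[]
    for p,q in Ps:
        n=(q-p)/np.linalg.norm(q-p);M=np.eye(3)-np.outer(n,n);A.append(M);b.append(M@p)
    return np.linalg.lstsq(np.vstack(A),np.hstack(b),rcond=None)[0]
E
python3 - <<'E'
from h import *
d=pickle.load(open('v0.pkl','rb'));v=d['top'];im=v['color']
print('C',-v['R'].T@v['t'])
tray={}
for n,lo,hi,roi in(('red',(0,120,60),(8,255,255),(325,190,440,310)),('grey',(90,20,20),(125,160,95),(70,210,180,325))):
    m=hsvmask(v,lo,hi,roi); m=cv2.morphologyEx(m,cv2.MORPH_CLOSE,np.ones((5,5)))
    c=big(m)+0.0
    for z in(0,.035):
        P=cast(v,c,z)[:,:2].astype(np.float32)
        r=cv2.minAreaRect(P); print(n,z,r,cv2.boxPoints(r).round(3).tolist())
    e=cv2.approxPolyDP(cv2.convexHull(c.astype(np.float32).reshape(-1,1,2)),4,True).reshape(-1,2); print(e.tolist())
big4=np.hstack([cv2.resize(im[160:300,x:x+140],None,fx=2.8,fy=4,interpolation=cv2.INTER_CUBIC) for x in (180,)]+[cv2.resize(im[195:315,70:180],None,fx=3.6,fy=4.667,interpolation=cv2.INTER_CUBIC)])
cv2.imwrite('pics/crop.png',big4); print(big4.shape)
# colour dabs: print components
for n,lo,hi in(('pink',(150,90,60),(178,255,255)),('blue',(98,120,50),(118,255,255)),('green',(45,100,40),(80,255,255)),('yellow',(20,120,60),(34,255,255))):
  for cam,roi in(('top',(180,165,330,210)),('scene',(180,160,320,220))):
    m=hsvmask(d[cam],lo,hi,roi); k,_,st,ce=cv2.connectedComponentsWithStats(m)
    print(n,cam,[(st[i,:].tolist(),ce[i].round(1).tolist()) for i in range(1,k) if st[i,4]>5])
E
```

```text
C [ 0.40606952 -0.0096711   0.91902872]
red 0 ((0.4721839427947998, -0.3339030146598816), (0.18656648695468903, 0.2066780924797058), 74.70735931396484) [[0.3479999899864197, -0.3970000147819519], [0.546999990940094, -0.45100000500679016], [0.5960000157356262, -0.2709999978542328], [0.3970000147819519, -0.21699999272823334]]
red 0.035 ((0.4696660339832306, -0.3215549886226654), (0.17946133017539978, 0.1988070011138916), 74.70736694335938) [[0.3499999940395355, -0.38199999928474426], [0.5419999957084656, -0.4339999854564667], [0.5889999866485596, -0.26100000739097595], [0.3970000147819519, -0.20900000631809235]]
[[352.0, 202.0], [420.0, 217.0], [409.0, 294.0], [339.0, 277.0]]
grey 0 ((0.4448649287223816, 0.3371075987815857), (0.18982458114624023, 0.20522336661815643), 81.6187515258789) [[0.33000001311302185, 0.257999986410141], [0.5329999923706055, 0.2280000001192093], [0.5600000023841858, 0.41600000858306885], [0.3569999933242798, 0.44600000977516174]]
grey 0.035 ((0.4433874189853668, 0.3239009976387024), (0.1825953722000122, 0.19740767776966095), 81.6187515258789) [[0.331999987363815
[... 706 characters left out ...]
 197.8])]
blue scene [([261, 169, 10, 7, 60], [265.5, 172.2]), ([256, 181, 18, 17, 215], [264.4, 190.2]), ([255, 202, 19, 8, 70], [263.9, 206.2])]
green top [([269, 177, 11, 11, 93], [273.8, 182.2]), ([263, 181, 21, 18, 141], [272.1, 192.1]), ([264, 197, 16, 6, 21], [270.9, 200.3])]
green scene [([225, 168, 10, 7, 60], [229.4, 171.2]), ([221, 181, 19, 16, 225], [230.0, 189.1]), ([222, 201, 18, 8, 71], [230.8, 205.3])]
yellow top [([304, 179, 11, 10, 87], [308.9, 183.3]), ([296, 180, 21, 20, 138], [304.1, 192.7]), ([294, 193, 15, 11, 23], [299.7, 199.7])]
yellow scene [([192, 169, 10, 7, 59], [196.6, 171.9]), ([189, 181, 20, 17, 226], [198.7, 189.9]), ([191, 200, 19, 10, 79], [200.7, 205.8])]
```

View pics/crop.png

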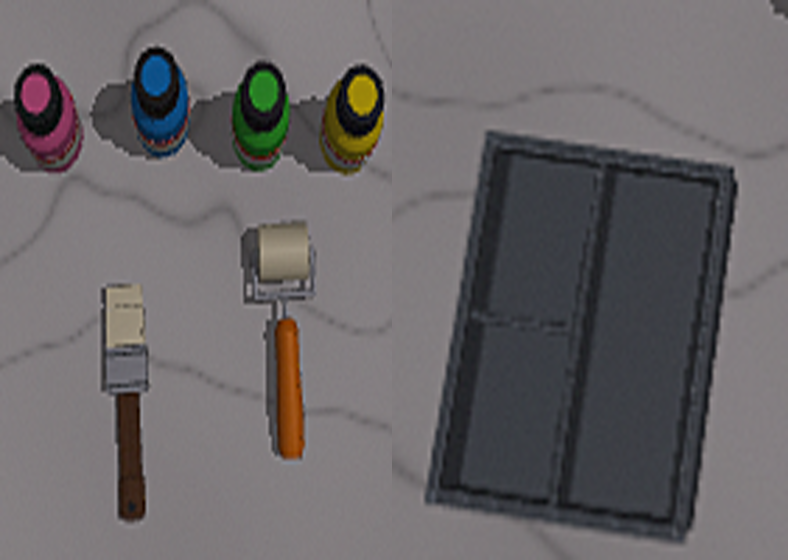

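```bash
python3 - <<'E'
from h import *
d=pickle.load(open('v0.pkl','rb'));t=d['top'];s=d['scene']
D=dict(pink=((192.1,182.9),(304,168.2)),blue=((235.3,178.5),(265.5,172.2)),green=((273.8,182.2),(229.4,171.2)),yellow=((308.9,183.3),(196.6,171.9)))
for n,(a,b) in D.items(): print(n,two(t,a,s,b).round(4),cast(t,a,.112).round(4),cast(s,b,.112).round(4))
def seg(name,lo,hi,roi,z):
    c=big(hsvmask(t,lo,hi,roi))+0.0
    P=cast(t,c,z)[:,:2].astype(np.float32); r=cv2.minAreaRect(P); print(name,len(c),np.round(r[0],4),np.round(r[1],4),round(r[2],1)); return np.array(r[0])
for nm,a,b in(('roller',('h',(5,150,80),(20,255,255),(270,230,300,280),.018),('s',(10,15,110),(40,120,255),(262,205,300,238),.019)),
              ('brush',('h',(0,50,15),(25,255,110),(215,250,240,295),.012),('s',(10,15,110),(40,120,255),(212,225,240,253),.012))):
    H=seg(nm+a[0],*a[1:]);S=seg(nm+b[0],*b[1:]); e=S-H; print(nm,'len',np.hypot(*e),'yaw',np.degrees(np.arctan2(e[1],e[0])), 'origin', H+e/np.hypot(*e)*(.031 if nm=='roller' else .034))
E
```

```text
pink [0.6298 0.1395 0.1132] [[0.6301 0.1395 0.112 ]] [[0.6283 0.1401 0.112 ]]
blue [0.6375 0.0364 0.1128] [[0.6377 0.0358 0.112 ]] [[0.6365 0.0371 0.112 ]]
green [ 0.6253 -0.0557  0.1129] [[ 0.6255 -0.0562  0.112 ]] [[ 0.6242 -0.0552  0.112 ]]
yellow [ 0.62   -0.1398  0.1123] [[ 0.6201 -0.1401  0.112 ]] [[ 0.6196 -0.1396  0.112 ]]
rollerh 76 [ 0.4535 -0.0776] [0.0204 0.0859] 89.7
rollers 55 [ 0.543  -0.0769] [0.0445 0.0315] 88.1
roller len 0.08952035029102706 yaw 0.4472277769603536 origin [ 0.48445584 -0.07735791]
brushh 75 [0.417  0.0685] [0.0228 0.0774] 89.4
brushs 53 [0.5058 0.0725] [0.0337 0.0385] 89.6
brush len 0.08884907102261211 yaw 2.5736384977984836 origin [0.45097282 0.07000156]
```

Dabs triangulate to z = 0.112–0.113, as they should. The tools go first, starting with the brush. I'll align the fingers with world y.

>>> jog_arm(
  commands=[
    {"rot": [0,0,-8.59],"claw": 90},
    {"rot": [0,0,-8.59]},
    {"rot": [0,0,-8.59]},
    {"travel": [0,-20,0]},
    {"travel": [0,-20,0]},
  ],
)

```text
$.commands[0]: bad value
```

>>> jog_arm(
  commands=[
    {"travel": [0,0,0],"rot": [0,0,-8.5],"claw": 90},
    {"travel": [0,0,0],"rot": [0,0,-8.5],"claw": 90},
    {"travel": [0,0,0],"rot": [0,0,-8.5],"claw": 90},
    {"travel": [0,-20,0],"rot": [0,0,0],"claw": 90},
    {"travel": [0,-20,0],"rot": [0,0,0],"claw": 90},
  ],
  force=40,
)

```text
time: 0.6
tool_pos: [0.2929, 0.5673, 0.2303]
tcp_rot: [-0.006, -3.141, 0.002]
wrist_force: [-0.1, -0.3, -0.0]
width: 0.646
grip_force: 0.0
```

>>> jog_arm(
  commands=[
    {"travel": [-15,-47,0],"rot": [0,0,0],"claw": 90},
    {"travel": [-15,-47,0],"rot": [0,0,0],"claw": 90},
    {"travel": [-15,-47,0],"rot": [0,0,0],"claw": 90},
    {"travel": [-15,-47,0],"rot": [0,0,0],"claw": 90},
    {"travel": [-15,-47,0],"rot": [0,0,0],"claw": 90},
  ],
)

```text
time: 1.1
tool_pos: [0.367, 0.3305, 0.2308]
tcp_rot: [-0.006, -3.141, 0.001]
wrist_force: [1.5, -0.1, 0.4]
width: 0.648
grip_force: 0.0
```

>>> jog_arm(
  commands=[
    {"travel": [-15,-47,0],"rot": [0,0,0],"claw": 90},
    {"travel": [-15,-47,0],"rot": [0,0,0],"claw": 90},
    {"travel": [-15,-47,0],"rot": [0,0,0],"claw": 90},
    {"travel": [-15,-47,0],"rot": [0,0,0],"claw": 90},
    {"travel": [-15,-47,0],"rot": [0,0,0],"claw": 90},
  ],
)

```text
time: 1.6
tool_pos: [0.4409, 0.0952, 0.2311]
tcp_rot: [0.007, 3.141, 0.0]
wrist_force: [0.4, 0.3, -0.1]
width: 0.647
grip_force: 0.0
```

>>> jog_arm(
  commands=[
    {"travel": [0,-27,40],"rot": [0,0,0],"claw": 90},
    {"travel": [0,0,40],"rot": [0,0,-2],"claw": 90},
    {"travel": [0,0,40],"rot": [0,0,0],"claw": 90},
    {"travel": [0,0,40],"rot": [0,0,0],"claw": 90},
    {"travel": [0,0,0],"rot": [0,0,0],"claw": 90},
  ],
)

```text
time: 2.1
tool_pos: [0.4348, 0.0693, 0.0656]
tcp_rot: [0.046, -3.128, 0.002]
wrist_force: [-0.1, -0.2, -0.1]
width: 0.643
grip_force: 0.0
```

>>> jog_arm(
  commands=[
    {"travel": [0,0,20],"rot": [0,0,0],"claw": 90},
    {"travel": [0,0,10],"rot": [0,0,0],"claw": 90},
    {"travel": [0,0,0],"rot": [0,0,0],"claw": 90},
    {"travel": [0,0,0],"rot": [0,0,0],"claw": 90},
    {"travel": [0,0,0],"rot": [0,0,0],"claw": 90},
  ],
)

```text
time: 2.6
tool_pos: [0.4421, 0.0704, 0.0427]
tcp_rot: [-0.048, 3.139, 0.0]
wrist_force: [-0.3, 0.8, 0.1]
width: 0.645
grip_force: 0.0
```

```bash
python3 - <<'E'
from workcell import monitor, viewer
import cv2
from scipy.spatial.transform import Rotation as R
s=monitor.read_state(); print(s['tool_pos'],s['q']); print(R.from_rotvec(s['tcp_rot']).as_matrix().round(3))
v=viewer.read_camera('scene')['color']; cv2.imwrite('pics/b1.png',cv2.resize(v[80:230,150:420],None,fx=2.9,fy=2.9))
E
```

```text
[0.44211525 0.07035953 0.04271742] [ 1.02174376e-01  3.93833238e-02  2.24809927e+00 -6.53046695e-06
  8.51696149e-01 -1.49898300e+00]
[[-1.    -0.03   0.002]
 [-0.03   1.     0.   ]
 [-0.002  0.    -1.   ]]
```

View pics/b1.png

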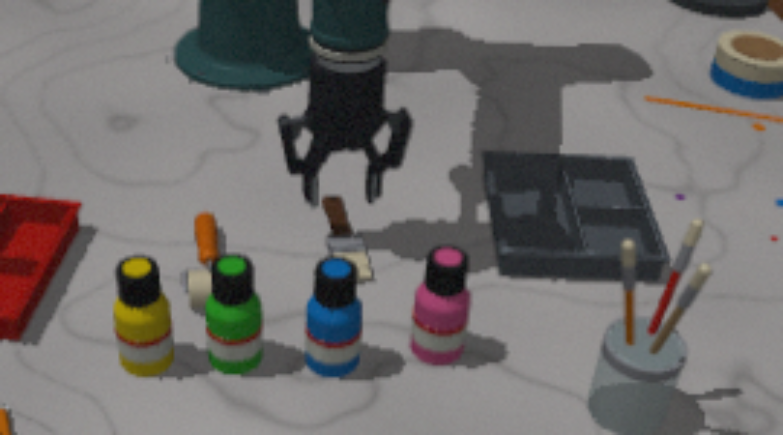

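The fingers straddle the brush handle at about (340,205). Earlier offsets were only motion lag. Next I'll descend and grip.

>>> jog_arm(
  commands=[
    {"travel": [0,0,20],"rot": [0,0,0],"claw": 90},
    {"travel": [0,0,13],"rot": [0,0,0],"claw": 90},
    {"travel": [0,0,6],"rot": [0,0,0],"claw": 90},
    {"travel": [0,0,0],"rot": [0,0,0],"claw": 90},
    {"travel": [0,0,0],"rot": [0,0,0],"claw": 255},
  ],
  force=30,
)

```text
time: 3.15
tool_pos: [0.441, 0.0702, 0.0024]
tcp_rot: [0.047, -3.141, -0.0]
wrist_force: [1.1, 0.1, -0.1]
width: 0.491
grip_force: 0.0
```

>>> jog_arm(
  commands=[
    {"travel": [0,0,0],"rot": [0,0,0],"claw": 255},
    {"travel": [0,0,0],"rot": [0,0,0],"claw": 255},
    {"travel": [0,0,0],"rot": [0,0,0],"claw": 255},
    {"travel": [0,0,0],"rot": [0,0,0],"claw": 255},
    {"travel": [0,0,0],"rot": [0,0,0],"claw": 255},
  ],
)

```text
time: 3.65
tool_pos: [0.4418, 0.0702, 0.003]
tcp_rot: [-0.047, 3.14, 0.0]
wrist_force: [-0.7, -0.3, 5.0]
width: 0.226
grip_force: 30.8
```

>>> jog_arm(
  commands=[
    {"travel": [0,0,-10],"rot": [0,0,0],"claw": 255},
    {"travel": [0,0,-30],"rot": [0,0,0],"claw": 255},
    {"travel": [0,0,-45],"rot": [0,0,0],"claw": 255},
    {"travel": [1,44,0],"rot": [0,0,0],"claw": 255},
    {"travel": [1,44,0],"rot": [0,0,0],"claw": 255},
  ],
  force=45,
)

```text
time: 4.15
tool_pos: [0.4379, 0.1585, 0.0898]
tcp_rot: [-0.041, 3.137, 0.002]
wrist_force: [0.3, 0.7, 0.6]
width: 0.217
grip_force: 45.2
```

>>> jog_arm(
  commands=[
    {"travel": [1,44,0],"rot": [0,0,0],"claw": 255},
    {"travel": [1,44,0],"rot": [0,0,0],"claw": 255},
    {"travel": [1,43,0],"rot": [0,0,0],"claw": 255},
    {"travel": [0,0,0],"rot": [0,0,5.4],"claw": 255},
    {"travel": [0,0,0],"rot": [0,0,5.4],"claw": 255},
  ],
)

```text
time: 4.65
tool_pos: [0.4285, 0.2903, 0.0873]
tcp_rot: [-0.25, -3.131, 0.001]
wrist_force: [0.6, 0.2, -0.7]
width: 0.214
grip_force: 45.2
```

>>> jog_arm(
  commands=[
    {"travel": [0,0,30],"rot": [0,0,0],"claw": 255},
    {"travel": [0,0,15],"rot": [0,0,0],"claw": 255},
    {"travel": [0,0,0],"rot": [0,0,0],"claw": 255},
    {"travel": [0,0,0],"rot": [0,0,0],"claw": 255},
    {"travel": [0,0,0],"rot": [0,0,0],"claw": 255},
  ],
)

```text
time: 5.15
tool_pos: [0.4301, 0.2893, 0.0434]
tcp_rot: [0.249, 3.13, 0.002]
wrist_force: [0.4, 0.7, 0.5]
width: 0.215
grip_force: 45.2
```

```bash
python3 - <<'E'
from workcell import monitor, viewer
import cv2,numpy as np
from scipy.spatial.transform import Rotation as R
v=viewer.read_camera('scene')['color'][100:200,250:420]; w=viewer.read_camera('top')['color'][195:325,60:240]
s=monitor.read_state(); print(s['tool_pos'],s['width'],s['grip_force']); print(R.from_rotvec(s['tcp_rot']).as_matrix().round(3))
cv2.imwrite('pics/b2.png',np.hstack([cv2.resize(v,(400,400)),cv2.resize(w,(400,400))]))
E
```

```text
[0.43029282 0.28940783 0.04356907] 0.2193718852747523 45.21217346191406
[[-0.987  0.158  0.002]
 [ 0.158  0.987  0.001]
 [-0.002  0.001 -1.   ]]
```

View pics/b2.png

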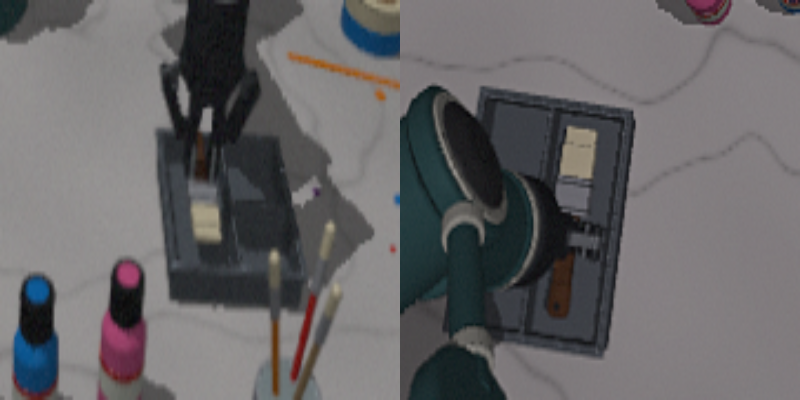

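The brush is held level along the middle of the grey tray's long bay. I'll lower it 36 mm and release.

>>> jog_arm(
  commands=[
    {"travel": [0,0,18],"rot": [0,0,0],"claw": 255},
    {"travel": [0,0,12],"rot": [0,0,0],"claw": 255},
    {"travel": [0,0,6],"rot": [0,0,0],"claw": 255},
    {"travel": [0,0,0],"rot": [0,0,0],"claw": 255},
    {"travel": [0,0,0],"rot": [0,0,0],"claw": 255},
  ],
)

```text
time: 5.75
tool_pos: [0.4295, 0.289, 0.0067]
tcp_rot: [0.248, 3.132, 0.0]
wrist_force: [-1.1, -0.5, 3.3]
width: 0.214
grip_force: 46.4
```

>>> jog_arm(
  commands=[
    {"travel": [0,0,0],"rot": [0,0,0],"claw": 150},
    {"travel": [0,0,0],"rot": [0,0,0],"claw": 150},
    {"travel": [0,0,0],"rot": [0,0,0],"claw": 150},
    {"travel": [0,0,-40],"rot": [0,0,0],"claw": 150},
    {"travel": [0,0,-40],"rot": [0,0,0],"claw": 150},
  ],
)

```text
time: 6.25
tool_pos: [0.4276, 0.2878, 0.0853]
tcp_rot: [-0.248, -3.128, 0.004]
wrist_force: [0.9, -0.2, -0.6]
width: 0.414
grip_force: 0.0
```

>>> jog_arm(
  commands=[
    {"travel": [0,0,0],"rot": [0,0,-4.5],"claw": 90},
    {"travel": [0,0,0],"rot": [0,0,-4.6],"claw": 90},
    {"travel": [-6,-46,0],"rot": [0,0,0],"claw": 90},
    {"travel": [-6,-46,0],"rot": [0,0,0],"claw": 90},
    {"travel": [-6,-46,0],"rot": [0,0,0],"claw": 90},
  ],
)

```text
time: 6.75
tool_pos: [0.4473, 0.1499, 0.0863]
tcp_rot: [-0.004, 3.141, -0.0]
wrist_force: [0.3, 0.5, 0.7]
width: 0.645
grip_force: 0.0
```

>>> jog_arm(
  commands=[
    {"travel": [-6,-46,0],"rot": [0,0,0],"claw": 90},
    {"travel": [-6,-46,0],"rot": [0,0,0],"claw": 90},
    {"travel": [-6,-46,0],"rot": [0,0,0],"claw": 90},
    {"travel": [-6,-46,0],"rot": [0,0,0],"claw": 90},
    {"travel": [-7,-45,0],"rot": [0,0,0],"claw": 90},
  ],
)

```text
time: 7.25
tool_pos: [0.4783, -0.08, 0.0864]
tcp_rot: [-0.0, 3.141, -0.0]
wrist_force: [1.5, 0.2, 0.1]
width: 0.643
grip_force: 0.0
```

>>> jog_arm(
  commands=[
    {"travel": [0,0,30],"rot": [0,0,0],"claw": 90},
    {"travel": [0,0,10],"rot": [0,0,0],"claw": 90},
    {"travel": [0,0,0],"rot": [0,0,0],"claw": 90},
    {"travel": [0,0,0],"rot": [0,0,0],"claw": 90},
    {"travel": [0,0,0],"rot": [0,0,0],"claw": 90},
  ],
)

```text
time: 7.75
tool_pos: [0.4792, -0.0772, 0.0471]
tcp_rot: [-0.004, 3.14, -0.0]
wrist_force: [-0.0, 0.2, 0.9]
width: 0.646
grip_force: 0.0
```

```bash
python3 - <<'E'
from workcell import monitor, viewer
import cv2,numpy as np
from scipy.spatial.transform import Rotation as R
v=viewer.read_camera('scene')['color'][100:220,160:360]; w=viewer.read_camera('top')['color'][195:325,60:320]
s=monitor.read_state(); print(s['tool_pos'],s['width'],s['q'][5]); print(R.from_rotvec(s['tcp_rot']).as_matrix().round(3))
cv2.imwrite('pics/r1.png',np.hstack([cv2.resize(v,(400,300)),cv2.resize(w,(400,300))]))
E
```

```text
[ 0.47934807 -0.07740248  0.0472656 ] 0.6446198512271963 -1.7843606336738236
[[-1.    -0.002  0.002]
 [-0.002  1.    -0.   ]
 [-0.002 -0.    -1.   ]]
```

View pics/r1.png

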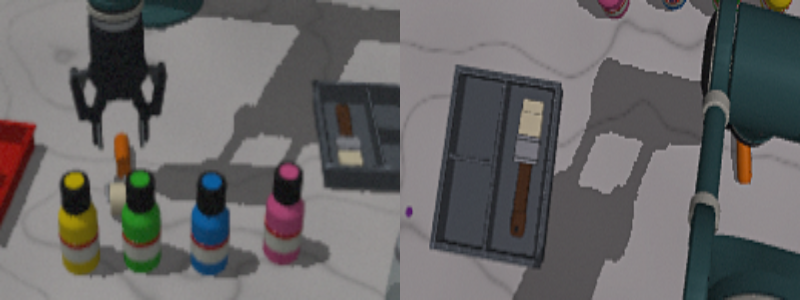

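The brush lies in the grey bay and the fingers straddle the roller handle at about (122,150). Now I'll grip the roller and carry it over.

>>> jog_arm(
  commands=[
    {"travel": [0,0,20],"rot": [0,0,0],"claw": 90},
    {"travel": [0,0,15],"rot": [0,0,0],"claw": 90},
    {"travel": [0,0,7],"rot": [0,0,0],"claw": 90},
    {"travel": [0,0,0],"rot": [0,0,0],"claw": 90},
    {"travel": [0,0,0],"rot": [0,0,0],"claw": 255},
  ],
  force=30,
)

```text
time: 8.35
tool_pos: [0.479, -0.078, 0.0049]
tcp_rot: [-0.001, 3.141, -0.0]
wrist_force: [-0.5, -0.4, -0.5]
width: 0.497
grip_force: 0.0
```

>>> jog_arm(
  commands=[
    {"travel": [0,0,0],"rot": [0,0,0],"claw": 255},
    {"travel": [0,0,0],"rot": [0,0,0],"claw": 255},
    {"travel": [0,0,0],"rot": [0,0,0],"claw": 255},
    {"travel": [0,0,0],"rot": [0,0,0],"claw": 255},
    {"travel": [0,0,0],"rot": [0,0,0],"claw": 255},
  ],
)

```text
time: 8.85
tool_pos: [0.4795, -0.0782, 0.0052]
tcp_rot: [-0.0, 3.14, -0.0]
wrist_force: [0.1, 1.8, 6.3]
width: 0.242
grip_force: 29.3
```

>>> jog_arm(
  commands=[
    {"travel": [0,0,-10],"rot": [0,0,0],"claw": 255},
    {"travel": [0,0,-35],"rot": [0,0,0],"claw": 255},
    {"travel": [0,0,-40],"rot": [0,0,0],"claw": 255},
    {"travel": [3,-40,0],"rot": [0,0,0],"claw": 255},
    {"travel": [3,-40,0],"rot": [0,0,0],"claw": 255},
  ],
  force=40,
)

```text
time: 9.35
tool_pos: [0.474, -0.1588, 0.0918]
tcp_rot: [-0.006, 3.137, -0.003]
wrist_force: [0.8, 0.4, -1.2]
width: 0.234
grip_force: 39.0
```

>>> jog_arm(
  commands=[
    {"travel": [4,-40,0],"rot": [0,0,0],"claw": 255},
    {"travel": [4,-40,0],"rot": [0,0,0],"claw": 255},
    {"travel": [4,-40,0],"rot": [0,0,0],"claw": 255},
    {"travel": [4,-40,0],"rot": [0,0,0],"claw": 255},
    {"travel": [4,-43,0],"rot": [0,0,0],"claw": 255},
  ],
)

```text
time: 9.85
tool_pos: [0.4518, -0.3624, 0.0895]
tcp_rot: [0.001, -3.141, -0.001]
wrist_force: [0.7, -0.6, -0.3]
width: 0.235
grip_force: 39.0
```

>>> jog_arm(
  commands=[
    {"travel": [0,0,0],"rot": [0,0,7.5],"claw": 255},
    {"travel": [0,0,0],"rot": [0,0,7.5],"claw": 255},
    {"travel": [0,0,30],"rot": [0,0,0],"claw": 255},
    {"travel": [0,0,0],"rot": [0,0,0],"claw": 255},
    {"travel": [0,0,0],"rot": [0,0,0],"claw": 255},
  ],
)

```text
time: 10.35
tool_pos: [0.4516, -0.3603, 0.0586]
tcp_rot: [-0.409, -3.112, -0.002]
wrist_force: [0.0, -0.6, 0.4]
width: 0.237
grip_force: 39.1
```

```bash
python3 - <<'E'
from workcell import monitor, viewer
import cv2,numpy as np
from scipy.spatial.transform import Rotation as R
v=viewer.read_camera('scene')['color'][90:210,80:280]; w=viewer.read_camera('top')['color'][175:305,260:440]
s=monitor.read_state(); print(s['tool_pos'],s['width'],s['q'][5]); print(R.from_rotvec(s['tcp_rot']).as_matrix().round(3))
cv2.imwrite('pics/r2.png',np.hstack([cv2.resize(v,(400,300)),cv2.resize(w,(400,300))]))
E
```

```text
[ 0.45300701 -0.36129074  0.06021064] 0.23760477873328523 -2.025989963925833
[[-0.966  0.258  0.001]
 [ 0.258  0.966 -0.001]
 [-0.001 -0.    -1.   ]]
```

View pics/r2.png

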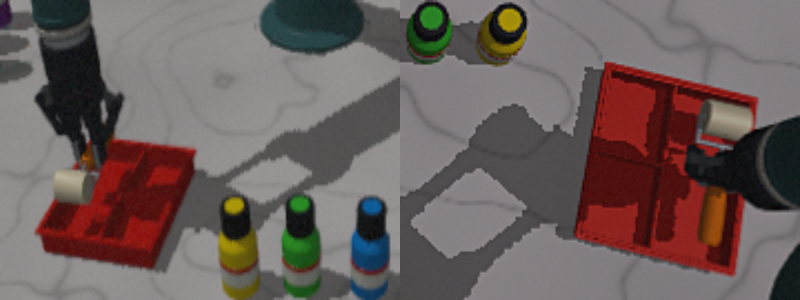

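The roller is aligned with the red tray's long bay, and its shift outward in the picture is parallax. I'll lower it 50 mm and release.

>>> jog_arm(
  commands=[
    {"travel": [0,0,25],"rot": [0,0,0],"claw": 255},
    {"travel": [0,0,15],"rot": [0,0,0],"claw": 255},
    {"travel": [0,0,10],"rot": [0,0,0],"claw": 255},
    {"travel": [0,0,0],"rot": [0,0,0],"claw": 255},
    {"travel": [0,0,0],"rot": [0,0,0],"claw": 255},
  ],
)

```text
time: 10.95
tool_pos: [0.4528, -0.3612, 0.0094]
tcp_rot: [0.409, 3.115, -0.0]
wrist_force: [0.2, -0.1, -1.3]
width: 0.237
grip_force: 39.4
```

>>> jog_arm(
  commands=[
    {"travel": [0,0,0],"rot": [0,0,0],"claw": 145},
    {"travel": [0,0,0],"rot": [0,0,0],"claw": 145},
    {"travel": [0,0,0],"rot": [0,0,0],"claw": 145},
    {"travel": [0,0,-45],"rot": [0,0,0],"claw": 145},
    {"travel": [0,0,-45],"rot": [0,0,0],"claw": 145},
  ],
)

```text
time: 11.45
tool_pos: [0.4511, -0.3598, 0.0982]
tcp_rot: [-0.409, -3.111, -0.004]
wrist_force: [0.8, -1.1, -0.0]
width: 0.437
grip_force: 0.0
```

>>> jog_arm(
  commands=[
    {"travel": [0,0,-25],"rot": [0,0,8.5],"claw": 0},
    {"travel": [0,0,-25],"rot": [0,0,8.5],"claw": 0},
    {"travel": [0,0,-25],"rot": [0,0,8.5],"claw": 0},
    {"travel": [0,0,-25],"rot": [0,0,8.5],"claw": 0},
    {"travel": [0,0,-20],"rot": [0,0,8.5],"claw": 0},
  ],
)

```text
time: 11.95
tool_pos: [0.4529, -0.3614, 0.2213]
tcp_rot: [1.518, 2.748, -0.001]
wrist_force: [-0.5, 0.2, -0.7]
width: 0.998
grip_force: 0.0
```

>>> jog_arm(
  commands=[
    {"travel": [0,0,0],"rot": [0,0,8.5],"claw": 0},
    {"travel": [0,0,0],"rot": [0,0,8.5],"claw": 0},
    {"travel": [0,0,0],"rot": [0,0,8.5],"claw": 0},
    {"travel": [0,0,0],"rot": [0,0,7],"claw": 0},
    {"travel": [0,0,0],"rot": [0,0,0],"claw": 0},
  ],
)

```text
time: 12.45
tool_pos: [0.4525, -0.361, 0.2193]
tcp_rot: [2.221, 2.222, 0.0]
wrist_force: [0.0, 0.2, -0.3]
width: 1.003
grip_force: 0.0
```

>>> jog_arm(
  commands=[
    {"travel": [37,28,0],"rot": [0,0,0],"claw": 0},
    {"travel": [37,28,0],"rot": [0,0,0],"claw": 0},
    {"travel": [37,28,0],"rot": [0,0,0],"claw": 0},
    {"travel": [37,28,0],"rot": [0,0,0],"claw": 0},
    {"travel": [37,28,0],"rot": [0,0,0],"claw": 0},
  ],
)

```text
time: 12.95
tool_pos: [0.5934, -0.1745, 0.2195]
tcp_rot: [2.217, 2.225, 0.0]
wrist_force: [0.6, -1.0, 0.2]
width: 0.996
grip_force: 0.0
```

>>> jog_arm(
  commands=[
    {"travel": [36,27,0],"rot": [0,0,0],"claw": 0},
    {"travel": [0,0,35],"rot": [0,0,0],"claw": 0},
    {"travel": [0,0,35],"rot": [0,0,0],"claw": 0},
    {"travel": [0,0,0],"rot": [0,0,0],"claw": 0},
    {"travel": [0,0,0],"rot": [0,0,0],"claw": 0},
  ],
)

```text
time: 13.45
tool_pos: [0.6188, -0.1399, 0.1487]
tcp_rot: [-2.218, -2.222, 0.002]
wrist_force: [0.8, -0.4, 0.1]
width: 1.002
grip_force: 0.0
```

```bash
python3 - <<'E'
from workcell import monitor, viewer
import cv2,numpy as np
v=viewer.read_camera('scene')['color'][90:220,120:280]; w=viewer.read_camera('top')['color'][155:305,290:440]
s=monitor.read_state(); print(s['tool_pos'],s['width'],s['q'])
cv2.imwrite('pics/y1.png',np.hstack([cv2.resize(v,(400,350)),cv2.resize(w,(400,350))]))
E
```

```text
[ 0.62080858 -0.14073659  0.15157412] 0.9995160606331657 [-2.62052042e-01  2.49211477e-01  1.77388873e+00 -1.06051361e-05
  1.11520824e+00 -2.62954127e-01]
```

View pics/y1.png

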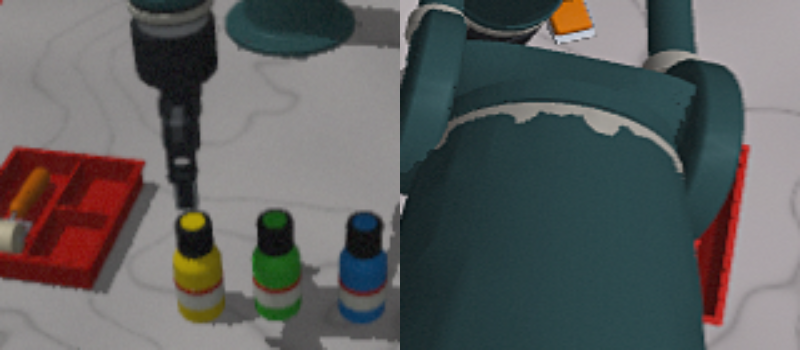

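The roller is in the red bay and the fingers sit over the yellow cap at about (190,215). Descending to grip the cap.

>>> jog_arm(
  commands=[
    {"travel": [0,0,25],"rot": [0,0,0],"claw": 0},
    {"travel": [0,0,25],"rot": [0,0,0],"claw": 0},
    {"travel": [0,0,15],"rot": [0,0,0],"claw": 0},
    {"travel": [0,0,0],"rot": [0,0,0],"claw": 0},
    {"travel": [0,0,0],"rot": [0,0,0],"claw": 130},
  ],
  force=30,
)

```text
time: 14.05
tool_pos: [0.6203, -0.1405, 0.0855]
tcp_rot: [2.22, 2.221, 0.001]
wrist_force: [-0.2, 0.2, 0.5]
width: 0.861
grip_force: 0.0
```

>>> jog_arm(
  commands=[
    {"travel": [0,0,0],"rot": [0,0,0],"claw": 150},
    {"travel": [0,0,0],"rot": [0,0,0],"claw": 200},
    {"travel": [0,0,0],"rot": [0,0,0],"claw": 255},
    {"travel": [0,0,0],"rot": [0,0,0],"claw": 255},
    {"travel": [0,0,0],"rot": [0,0,0],"claw": 255},
  ],
)

```text
time: 14.55
tool_pos: [0.6207, -0.1403, 0.086]
tcp_rot: [2.219, 2.22, 0.002]
wrist_force: [-0.3, 0.5, 5.9]
width: 0.431
grip_force: 30.8
```

>>> jog_arm(
  commands=[
    {"travel": [0,0,-10],"rot": [0,0,0],"claw": 255},
    {"travel": [0,0,-30],"rot": [0,0,0],"claw": 255},
    {"travel": [0,0,-40],"rot": [0,0,0],"claw": 255},
    {"travel": [-30,-19,0],"rot": [0,0,0],"claw": 255},
    {"travel": [-35,-22,0],"rot": [0,0,0],"claw": 255},
  ],
  force=45,
)

```text
time: 15.05
tool_pos: [0.5799, -0.2049, 0.1666]
tcp_rot: [2.215, 2.223, 0.003]
wrist_force: [0.4, -0.3, -2.0]
width: 0.427
grip_force: 45.5
```

>>> jog_arm(
  commands=[
    {"travel": [-35,-22,0],"rot": [0,0,0],"claw": 255},
    {"travel": [-35,-22,0],"rot": [0,0,0],"claw": 255},
    {"travel": [-18,-10,0],"rot": [0,0,0],"claw": 255},
    {"travel": [0,0,20],"rot": [0,0,0],"claw": 255},
    {"travel": [0,0,0],"rot": [0,0,0],"claw": 255},
  ],
)

```text
time: 15.55
tool_pos: [0.5219, -0.2925, 0.1415]
tcp_rot: [-2.219, -2.216, 0.002]
wrist_force: [-1.5, 0.8, -1.5]
width: 0.427
grip_force: 45.6
```

```bash
python3 - <<'E'
from workcell import monitor, viewer
import cv2,numpy as np
v=viewer.read_camera('scene')['color'][80:220,80:280]; w=viewer.read_camera('top')['color'][155:305,290:440]
s=monitor.read_state(); print(s['tool_pos'],s['width'],s['grip_force'])
cv2.imwrite('pics/y2.png',np.hstack([cv2.resize(v,(400,350)),cv2.resize(w,(400,350))]))
E
```

```text
[ 0.52373675 -0.29236644  0.1434725 ] 0.4235852314166588 45.603785212151706
```

View pics/y2.png

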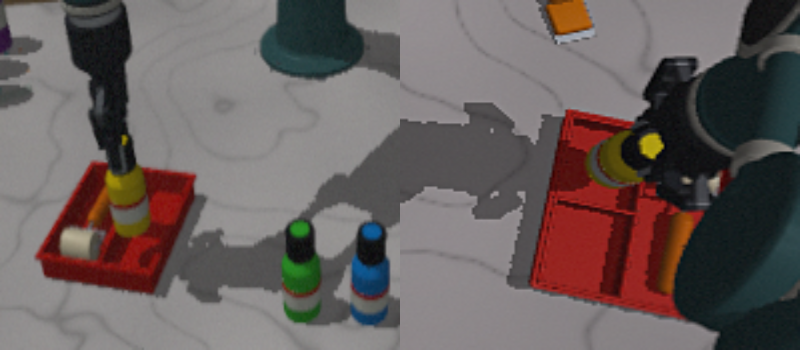

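The yellow bottle hangs upright above the far small bay. Lowering it.

>>> jog_arm(
  commands=[
    {"travel": [0,0,20],"rot": [0,0,0],"claw": 255},
    {"travel": [0,0,20],"rot": [0,0,0],"claw": 255},
    {"travel": [0,0,10],"rot": [0,0,0],"claw": 255},
    {"travel": [0,0,5],"rot": [0,0,0],"claw": 255},
    {"travel": [0,0,0],"rot": [0,0,0],"claw": 255},
  ],
)

```text
time: 16.15
tool_pos: [0.5254, -0.293, 0.0905]
tcp_rot: [2.219, 2.222, 0.0]
wrist_force: [-0.4, 0.8, -2.6]
width: 0.429
grip_force: 45.6
```

>>> jog_arm(
  commands=[
    {"travel": [0,0,0],"rot": [0,0,0],"claw": 110},
    {"travel": [0,0,0],"rot": [0,0,0],"claw": 50},
    {"travel": [0,0,0],"rot": [0,0,0],"claw": 0},
    {"travel": [0,0,0],"rot": [0,0,0],"claw": 0},
    {"travel": [0,0,-40],"rot": [0,0,0],"claw": 0},
  ],
)

```text
time: 16.65
tool_pos: [0.5202, -0.2904, 0.1234]
tcp_rot: [-2.212, -2.213, 0.005]
wrist_force: [-0.5, -0.1, -0.4]
width: 1.0
grip_force: 0.0
```

>>> jog_arm(
  commands=[
    {"travel": [0,0,-45],"rot": [0,0,0],"claw": 0},
    {"travel": [0,0,-45],"rot": [0,0,0],"claw": 0},
    {"travel": [0,0,0],"rot": [0,0,0],"claw": 0},
    {"travel": [0,0,0],"rot": [0,0,0],"claw": 0},
    {"travel": [0,0,0],"rot": [0,0,0],"claw": 0},
  ],
)

```text
time: 17.15
tool_pos: [0.5238, -0.2926, 0.218]
tcp_rot: [-2.219, -2.221, 0.001]
wrist_force: [0.4, 0.5, -0.7]
width: 1.002
grip_force: 0.0
```

>>> jog_arm(
  commands=[
    {"travel": [43,10,0],"rot": [0,0,0],"claw": 0},
    {"travel": [43,10,0],"rot": [0,0,0],"claw": 0},
    {"travel": [43,10,0],"rot": [0,0,0],"claw": 0},
    {"travel": [43,10,0],"rot": [0,0,0],"claw": 0},
    {"travel": [43,10,0],"rot": [0,0,0],"claw": 0},
  ],
)

```text
time: 17.65
tool_pos: [0.5731, -0.0762, 0.2166]
tcp_rot: [-2.219, -2.219, 0.004]
wrist_force: [0.6, 0.6, 0.9]
width: 1.001
grip_force: 0.0
```

>>> jog_arm(
  commands=[
    {"travel": [43,10,0],"rot": [0,0,0],"claw": 0},
    {"travel": [43,11,0],"rot": [0,0,0],"claw": 0},
    {"travel": [44,11,0],"rot": [0,0,0],"claw": 0},
    {"travel": [44,11,0],"rot": [0,0,0],"claw": 0},
    {"travel": [44,11,0],"rot": [0,0,0],"claw": 0},
  ],
)

```text
time: 18.15
tool_pos: [0.6271, 0.1416, 0.2164]
tcp_rot: [-2.219, -2.22, 0.006]
wrist_force: [0.1, 0.8, -0.1]
width: 0.998
grip_force: 0.0
```

>>> jog_arm(
  commands=[
    {"travel": [0,0,35],"rot": [0,0,0],"claw": 0},
    {"travel": [0,0,35],"rot": [0,0,0],"claw": 0},
    {"travel": [0,0,0],"rot": [0,0,0],"claw": 0},
    {"travel": [0,0,0],"rot": [0,0,0],"claw": 0},
    {"travel": [0,0,0],"rot": [0,0,0],"claw": 0},
  ],
)

```text
time: 18.65
tool_pos: [0.6292, 0.1398, 0.1505]
tcp_rot: [2.221, 2.221, 0.002]
wrist_force: [0.1, 0.8, 0.9]
width: 1.0
grip_force: 0.0
```

```bash
python3 - <<'E'
from workcell import monitor, viewer
import cv2,numpy as np
v=viewer.read_camera('scene')['color'][80:220,80:400]
s=monitor.read_state(); print(s['tool_pos'],s['width'],s['tcp_rot'])
cv2.imwrite('pics/p1.png',cv2.resize(v,(800,350)))
E
```

```text
[0.62976902 0.13978553 0.15129764] 1.0017784275707247 [2.22045469 2.21997178 0.00392152]
```

View pics/p1.png

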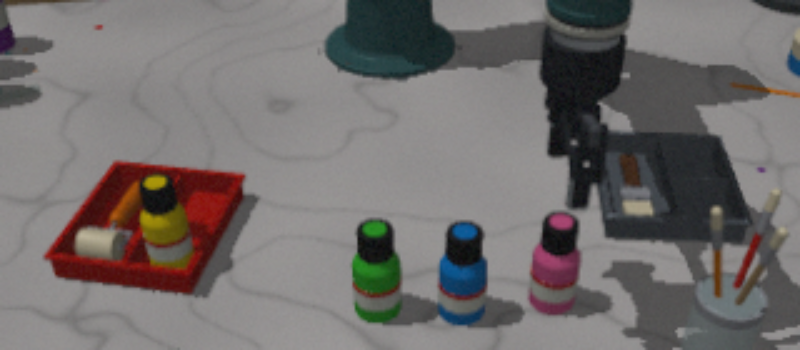

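Yellow stands in the red tray, and the gripper is above pink with cap at about (560,220). Gripping pink.

>>> jog_arm(
  commands=[
    {"travel": [0,0,25],"rot": [0,0,0],"claw": 0},
    {"travel": [0,0,25],"rot": [0,0,0],"claw": 0},
    {"travel": [0,0,15],"rot": [0,0,0],"claw": 0},
    {"travel": [0,0,0],"rot": [0,0,0],"claw": 0},
    {"travel": [0,0,0],"rot": [0,0,0],"claw": 130},
  ],
  force=30,
)

```text
time: 19.2
tool_pos: [0.6291, 0.1399, 0.0854]
tcp_rot: [2.221, 2.221, 0.002]
wrist_force: [-0.1, 0.3, 0.2]
width: 0.86
grip_force: 0.0
```

>>> jog_arm(
  commands=[
    {"travel": [0,0,0],"rot": [0,0,0],"claw": 150},
    {"travel": [0,0,0],"rot": [0,0,0],"claw": 200},
    {"travel": [0,0,0],"rot": [0,0,0],"claw": 255},
    {"travel": [0,0,0],"rot": [0,0,0],"claw": 255},
    {"travel": [0,0,0],"rot": [0,0,0],"claw": 255},
  ],
)

```text
time: 19.7
tool_pos: [0.6297, 0.1402, 0.086]
tcp_rot: [2.22, 2.221, 0.004]
wrist_force: [0.8, 1.3, 5.2]
width: 0.427
grip_force: 30.6
```

>>> jog_arm(
  commands=[
    {"travel": [0,0,-10],"rot": [0,0,0],"claw": 255},
    {"travel": [0,0,-30],"rot": [0,0,0],"claw": 255},
    {"travel": [0,0,-40],"rot": [0,0,0],"claw": 255},
    {"travel": [0,0,-40],"rot": [0,0,0],"claw": 255},
    {"travel": [0,0,-20],"rot": [0,0,0],"claw": 255},
  ],
  force=45,
)

```text
time: 20.2
tool_pos: [0.6298, 0.1403, 0.2288]
tcp_rot: [2.219, 2.22, 0.006]
wrist_force: [1.2, -0.2, -0.8]
width: 0.431
grip_force: 45.4
```

>>> jog_arm(
  commands=[
    {"travel": [-30,-24,0],"rot": [0,0,0],"claw": 255},
    {"travel": [-40,-24,0],"rot": [0,0,0],"claw": 255},
    {"travel": [-42,-24,0],"rot": [0,0,0],"claw": 255},
    {"travel": [-42,-24,0],"rot": [0,0,0],"claw": 255},
    {"travel": [-42,-20,0],"rot": [0,0,0],"claw": 255},
  ],
)

```text
time: 20.7
tool_pos: [0.5104, -0.0571, 0.224]
tcp_rot: [-2.219, -2.222, 0.001]
wrist_force: [1.3, -0.2, -0.2]
width: 0.43
grip_force: 45.5
```

>>> jog_arm(
  commands=[
    {"travel": [-42,-18,0],"rot": [0,0,0],"claw": 255},
    {"travel": [-42,-15,0],"rot": [0,0,0],"claw": 255},
    {"travel": [-42,-15,0],"rot": [0,0,0],"claw": 255},
    {"travel": [-42,-15,0],"rot": [0,0,0],"claw": 255},
    {"travel": [-45,-15,0],"rot": [0,0,0],"claw": 255},
  ],
)

```text
time: 21.2
tool_pos: [0.4332, -0.2701, 0.2242]
tcp_rot: [-2.22, -2.222, -0.0]
wrist_force: [1.3, -0.2, -1.8]
width: 0.425
grip_force: 45.5
```

>>> jog_arm(
  commands=[
    {"travel": [0,0,30],"rot": [0,0,0],"claw": 255},
    {"travel": [0,0,30],"rot": [0,0,0],"claw": 255},
    {"travel": [0,0,20],"rot": [0,0,0],"claw": 255},
    {"travel": [0,0,0],"rot": [0,0,0],"claw": 255},
    {"travel": [0,0,0],"rot": [0,0,0],"claw": 255},
  ],
)

```text
time: 21.7
tool_pos: [0.4342, -0.2688, 0.1442]
tcp_rot: [-2.22, -2.221, 0.0]
wrist_force: [-0.8, -1.6, -1.8]
width: 0.43
grip_force: 45.5
```

```bash
python3 - <<'E'
from workcell import monitor, viewer
import cv2,numpy as np
v=viewer.read_camera('scene')['color'][80:220,80:280]; w=viewer.read_camera('top')['color'][155:305,290:440]
s=monitor.read_state(); print(s['tool_pos'],s['width'],s['grip_force'])
cv2.imwrite('pics/p2.png',np.hstack([cv2.resize(v,(400,350)),cv2.resize(w,(400,350))]))
E
```

```text
[ 0.43560768 -0.26956906  0.14589585] 0.4255277892048072 45.50217106472701
```

View pics/p2.png

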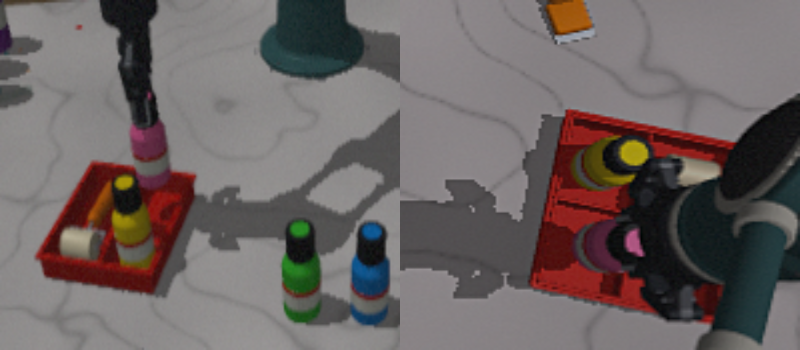

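Pink hangs above the near small bay, clear of yellow. I'll lower it 55 mm and open only part way.

>>> jog_arm(
  commands=[
    {"travel": [0,0,20],"rot": [0,0,0],"claw": 255},
    {"travel": [0,0,20],"rot": [0,0,0],"claw": 255},
    {"travel": [0,0,10],"rot": [0,0,0],"claw": 255},
    {"travel": [0,0,5],"rot": [0,0,0],"claw": 255},
    {"travel": [0,0,0],"rot": [0,0,0],"claw": 255},
  ],
)

```text
time: 22.3
tool_pos: [0.4355, -0.2696, 0.0905]
tcp_rot: [2.219, 2.221, 0.0]
wrist_force: [0.4, 0.4, -0.6]
width: 0.427
grip_force: 45.5
```

>>> jog_arm(
  commands=[
    {"travel": [0,0,0],"rot": [0,0,0],"claw": 110},
    {"travel": [0,0,0],"rot": [0,0,0],"claw": 80},
    {"travel": [0,0,0],"rot": [0,0,0],"claw": 80},
    {"travel": [0,0,-20],"rot": [0,0,0],"claw": 80},
    {"travel": [0,0,-40],"rot": [0,0,0],"claw": 80},
  ],
)

```text
time: 22.8
tool_pos: [0.432, -0.2673, 0.1465]
tcp_rot: [-2.215, -2.216, 0.002]
wrist_force: [0.7, -0.7, 0.3]
width: 0.69
grip_force: 0.0
```

>>> jog_arm(
  commands=[
    {"travel": [0,0,-40],"rot": [0,0,0],"claw": 80},
    {"travel": [0,0,-30],"rot": [0,0,0],"claw": 0},
    {"travel": [0,0,0],"rot": [0,0,0],"claw": 0},
    {"travel": [0,0,0],"rot": [0,0,0],"claw": 0},
    {"travel": [0,0,0],"rot": [0,0,0],"claw": 0},
  ],
)

```text
time: 23.3
tool_pos: [0.4338, -0.2685, 0.2179]
tcp_rot: [-2.219, -2.22, 0.001]
wrist_force: [0.1, -1.1, -0.6]
width: 1.001
grip_force: 0.0
```

>>> jog_arm(
  commands=[
    {"travel": [36,32,0],"rot": [0,0,0],"claw": 0},
    {"travel": [36,32,0],"rot": [0,0,0],"claw": 0},
    {"travel": [36,32,0],"rot": [0,0,0],"claw": 0},
    {"travel": [36,32,0],"rot": [0,0,0],"claw": 0},
    {"travel": [36,32,0],"rot": [0,0,0],"claw": 0},
  ],
)

```text
time: 23.8
tool_pos: [0.5943, -0.0872, 0.2168]
tcp_rot: [-2.219, -2.22, 0.004]
wrist_force: [0.7, -0.0, 0.5]
width: 1.002
grip_force: 0.0
```

>>> jog_arm(
  commands=[
    {"travel": [33.5,29,0],"rot": [0,0,0],"claw": 0},
    {"travel": [0,0,35],"rot": [0,0,0],"claw": 0},
    {"travel": [0,0,35],"rot": [0,0,0],"claw": 0},
    {"travel": [0,0,0],"rot": [0,0,0],"claw": 0},
    {"travel": [0,0,0],"rot": [0,0,0],"claw": 0},
  ],
)

```text
time: 24.3
tool_pos: [0.6217, -0.0553, 0.147]
tcp_rot: [-2.218, -2.219, 0.005]
wrist_force: [0.1, -0.3, 0.4]
width: 1.004
grip_force: 0.0
```

```bash
python3 - <<'E'
from workcell import monitor, viewer
import cv2,numpy as np
v=viewer.read_camera('scene')['color'][80:220,80:400]
s=monitor.read_state(); print(s['tool_pos'],s['width'],s['tcp_rot'])
cv2.imwrite('pics/g1.png',cv2.resize(v,(800,350)))
E
```

```text
[ 0.62331336 -0.05571046  0.14921888] 1.001984597560294 [-2.22076215e+00 -2.22107960e+00  9.11037444e-04]
```

View pics/g1.png

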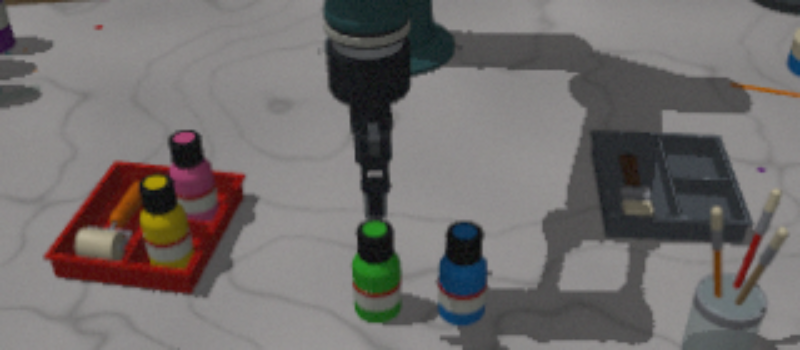

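The red kit is complete and the fingers are above green's cap at about (375,225). Gripping green and carrying it to the grey tray's near bay.

>>> jog_arm(
  commands=[
    {"travel": [0,0,25],"rot": [0,0,0],"claw": 0},
    {"travel": [0,0,25],"rot": [0,0,0],"claw": 0},
    {"travel": [0,0,15],"rot": [0,0,0],"claw": 0},
    {"travel": [0,0,0],"rot": [0,0,0],"claw": 0},
    {"travel": [0,0,0],"rot": [0,0,0],"claw": 130},
  ],
  force=30,
)

```text
time: 24.85
tool_pos: [0.6243, -0.0559, 0.0856]
tcp_rot: [2.22, 2.221, 0.001]
wrist_force: [-0.6, -0.3, -1.4]
width: 0.86
grip_force: 0.0
```

>>> jog_arm(
  commands=[
    {"travel": [0,0,0],"rot": [0,0,0],"claw": 150},
    {"travel": [0,0,0],"rot": [0,0,0],"claw": 200},
    {"travel": [0,0,0],"rot": [0,0,0],"claw": 255},
    {"travel": [0,0,0],"rot": [0,0,0],"claw": 255},
    {"travel": [0,0,0],"rot": [0,0,0],"claw": 255},
  ],
)

```text
time: 25.35
tool_pos: [0.6248, -0.0556, 0.086]
tcp_rot: [2.219, 2.22, 0.003]
wrist_force: [0.3, -0.0, 5.8]
width: 0.436
grip_force: 30.5
```

>>> jog_arm(
  commands=[
    {"travel": [0,0,-10],"rot": [0,0,0],"claw": 255},
    {"travel": [0,0,-30],"rot": [0,0,0],"claw": 255},
    {"travel": [0,0,-40],"rot": [0,0,0],"claw": 255},
    {"travel": [0,0,-40],"rot": [0,0,0],"claw": 255},
    {"travel": [0,0,-20],"rot": [0,0,0],"claw": 255},
  ],
  force=45,
)

```text
time: 25.85
tool_pos: [0.6248, -0.0556, 0.2286]
tcp_rot: [2.218, 2.219, 0.005]
wrist_force: [0.7, -1.2, -0.9]
width: 0.425
grip_force: 45.4
```

>>> jog_arm(
  commands=[
    {"travel": [30,-25,0],"rot": [0,0,0],"claw": 255},
    {"travel": [40,-25,0],"rot": [0,0,0],"claw": 255},
    {"travel": [43,-25,0],"rot": [0,0,0],"claw": 255},
    {"travel": [43,-25,0],"rot": [0,0,0],"claw": 255},
    {"travel": [43,-25,0],"rot": [0,0,0],"claw": 255},
  ],
)

```text
time: 26.35
tool_pos: [0.4965, 0.1446, 0.224]
tcp_rot: [-2.221, -2.221, 0.001]
wrist_force: [1.2, 0.8, -1.2]
width: 0.429
grip_force: 45.6
```

>>> jog_arm(
  commands=[
    {"travel": [43,-20,0],"rot": [0,0,0],"claw": 255},
    {"travel": [43,-20,0],"rot": [0,0,0],"claw": 255},
    {"travel": [43,-20,0],"rot": [0,0,0],"claw": 255},
    {"travel": [43,-20,0],"rot": [0,0,0],"claw": 255},
    {"travel": [43,-15,0],"rot": [0,0,0],"claw": 255},
  ],
)

```text
time: 26.85
tool_pos: [0.4012, 0.3595, 0.2241]
tcp_rot: [-2.22, -2.222, 0.002]
wrist_force: [1.2, 0.7, -1.1]
width: 0.426
grip_force: 45.6
```

>>> jog_arm(
  commands=[
    {"travel": [19,0,30],"rot": [0,0,0],"claw": 255},
    {"travel": [0,0,30],"rot": [0,0,0],"claw": 255},
    {"travel": [0,0,20],"rot": [0,0,0],"claw": 255},
    {"travel": [0,0,0],"rot": [0,0,0],"claw": 255},
    {"travel": [0,0,0],"rot": [0,0,0],"claw": 255},
  ],
)

```text
time: 27.35
tool_pos: [0.4028, 0.377, 0.1441]
tcp_rot: [-2.221, -2.222, 0.003]
wrist_force: [0.2, 0.3, -0.9]
width: 0.43
grip_force: 45.7
```

```bash
python3 - <<'E'
from workcell import monitor, viewer
import cv2,numpy as np
v=viewer.read_camera('scene')['color'][80:220,250:450]; w=viewer.read_camera('top')['color'][175:325,50:200]
s=monitor.read_state(); print(s['tool_pos'],s['width'],s['grip_force'])
cv2.imwrite('pics/g2.png',np.hstack([cv2.resize(v,(400,350)),cv2.resize(w,(400,350))]))
E
```

```text
[0.40422177 0.37791196 0.14594192] 0.42923639006360237 45.67048747558147
```

View pics/g2.png

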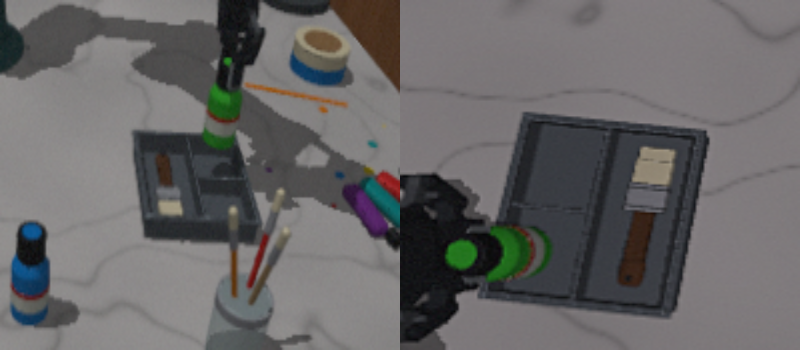

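Green hangs above the near small bay; allowing for parallax its base comes down centrally. Lowering it.

>>> jog_arm(
  commands=[
    {"travel": [0,0,20],"rot": [0,0,0],"claw": 255},
    {"travel": [0,0,20],"rot": [0,0,0],"claw": 255},
    {"travel": [0,0,10],"rot": [0,0,0],"claw": 255},
    {"travel": [0,0,5],"rot": [0,0,0],"claw": 255},
    {"travel": [0,0,0],"rot": [0,0,0],"claw": 255},
  ],
)

```text
time: 27.95
tool_pos: [0.4042, 0.378, 0.0905]
tcp_rot: [2.221, 2.222, 0.003]
wrist_force: [0.3, 0.4, -0.9]
width: 0.428
grip_force: 45.7
```

>>> jog_arm(
  commands=[
    {"travel": [0,0,0],"rot": [0,0,0],"claw": 110},
    {"travel": [0,0,0],"rot": [0,0,0],"claw": 50},
    {"travel": [0,0,0],"rot": [0,0,0],"claw": 0},
    {"travel": [0,0,-20],"rot": [0,0,0],"claw": 0},
    {"travel": [0,0,-40],"rot": [0,0,0],"claw": 0},
  ],
)

```text
time: 28.45
tool_pos: [0.4009, 0.3753, 0.1463]
tcp_rot: [-2.22, -2.222, 0.013]
wrist_force: [-0.0, -0.0, -0.1]
width: 1.001
grip_force: 0.0
```

>>> jog_arm(
  commands=[
    {"travel": [0,0,-40],"rot": [0,0,0],"claw": 0},
    {"travel": [0,0,-30],"rot": [0,0,0],"claw": 0},
    {"travel": [45,0,0],"rot": [0,0,0],"claw": 0},
    {"travel": [45,0,0],"rot": [0,0,0],"claw": 0},
    {"travel": [45,0,0],"rot": [0,0,0],"claw": 0},
  ],
)

```text
time: 28.95
tool_pos: [0.4036, 0.5139, 0.2206]
tcp_rot: [-2.222, -2.221, -0.003]
wrist_force: [0.6, 0.8, 0.2]
width: 1.0
grip_force: 0.0
```

>>> jog_arm(
  commands=[
    {"travel": [45,0,0],"rot": [0,0,0],"claw": 0},
    {"travel": [30,0,0],"rot": [0,0,0],"claw": 0},
    {"travel": [0,0,0],"rot": [0,0,0],"claw": 0},
    {"travel": [0,0,0],"rot": [0,0,0],"claw": 0},
    {"travel": [0,0,0],"rot": [0,0,0],"claw": 0},
  ],
)

```text
time: 29.45
tool_pos: [0.4032, 0.5863, 0.2191]
tcp_rot: [2.221, 2.221, -0.001]
wrist_force: [0.4, -0.6, -0.1]
width: 1.0
grip_force: 0.0
```

```bash
python3 - <<'E'
from workcell import viewer
from h import *
t=viewer.read_camera('top'); s=viewer.read_camera('scene')
cv2.imwrite('pics/f.png',np.vstack([cv2.resize(t['color'][160:310,60:440],(760,300)),cv2.resize(s['color'][80:230,80:460],(760,300))]))
def dab(v,lo,hi,roi,n):
    k,_,st,ce=cv2.connectedComponentsWithStats(hsvmask(v,lo,hi,roi)); i=[j for j in range(1,k) if st[j,4]>25]
    i=min(i,key=lambda j:st[j,1]); return ce[i]   # topmost in scene
def loc(P,c,yaw):
    a=np.radians(yaw);return (P[:2]-c)@np.array([[np.cos(a),-np.sin(a)],[np.sin(a),np.cos(a)]])
R=((.469,-.324),-15.2);G=((.444,.327),-8.2)
for n,lo,hi,T in(('yellow',(20,120,60),(34,255,255),R),('pink',(150,90,60),(178,255,255),R),('green',(45,100,40),(80,255,255),G)):
    p=dab(s,lo,hi,(100,80,420,200),n); P=cast(s,p,.116)[0]; print(n,p.round(1),P.round(3),'tray',loc(P,*T).round(3))
E
```

```text
yellow [141.6 152.4] [ 0.524 -0.292  0.116] tray [0.044 0.045]
pink [153.1 134.7] [ 0.435 -0.27   0.116] tray [-0.047  0.043]
green [362.5 120.2] [0.403 0.379 0.116] tray [-0.048  0.046]
```

View pics/f.png

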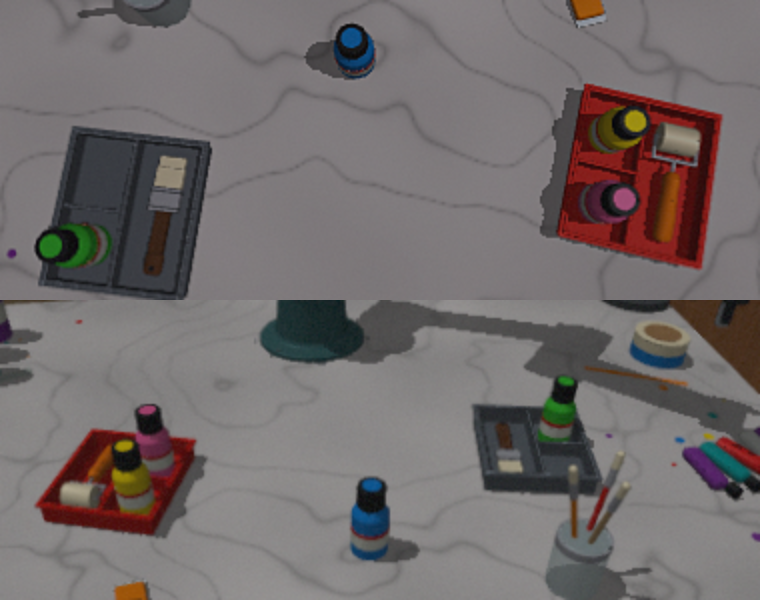

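Yellow (635,122), pink (624,200) and green (48,247) stand centred in their small bays. Both tools lie along their long bays, and the blue bottle, jar and tube are where they started. The arm is clear, so I'm handing in.

```bash
python3 -c "
from workcell import workorder; print(workorder.finish_job())"
```

```text
the job is handed in; nothing more can be done
None
```

Both kits are made up and the job is handed in at about 30 s of robot time: yellow, pink and the roller are in the red tray, green and the brush in the grey tray, with no bottle knocked over and the blue bottle, jar and tube left alone; no verdict came back on hand-in.

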